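# Fasten the open latch of the equipment case

### The arm

A 6-joint arm with a two-finger parallel gripper is mounted at the origin on the work surface. World frame = base frame: x ahead of the robot, y to its left, z up, the work surface at z = 0. Lengths are in mm, angles in rad, forces in N, time in s.
With the tool pointing down it reaches from about 275 to 825 mm from the base axis. Payload 4.9 kg.
Tool frame: the origin (TCP) lies at the very end of the fingers, on their centre line; the grasp point (between the pads) lies bot.grip_depth behind it (bot.grip_depth is the distance from the TCP to the grasp point, in mm); z points along the fingers, y is the line along which they close (so a half turn about z gives the same grasp; the last joint's range is limited). The gripper opens to 85 mm and grips with 20 to 120 N. Pads are 22 mm wide; open, the fingers measure 114 mm over their backs; the gripper's body (76 mm by 85 mm) begins 54 mm behind the grasp point. The pads swing forward as they close: fully open they stand 13 mm farther back than shut.
Start: joints at [1.201, 0.326, -0.193, 1.052, 0, 1.437], TCP at [128.485, 534.799, 231.281] pointing down, gripper open.
Joint ranges: [-2.65, 2.65], [-0.97, 1.79], [-1.3, 1.35], [-1.93, 2.1], [-1.47, 1.37], [-3.14, 3.14]. Speed limits (rad/s): [2.57, 2.57, 3.14, 3.14, 3.14, 3.14].

### API

Orientations are given as a unit quaternion [x, y, z, w].
In Python, from station import bot gives the robot as it stands.
- The arm moves only by the tool carry_out, never from a script. Its argument "moves" is a list of rows, each a list of 6 numbers: the shift along the tool's x, y, z in m, then the turn, a rotation vector about the tool's x, y, z in degrees. A call has 1 to 5 rows; each row is the pose to reach, as a shift and turn from the pose commanded when the call began, along the tool's axes at that moment; what a row does not reach only later rows make up. A row lasts 1/10 s, in which the tool goes at most 50 mm and 8.59 degrees, less where a joint would pass 70% of its speed; a pose out of reach is approached as far as the arm can. A call with a gripper value outside its range is refused whole. "gripper" is the closure in counts, from 0 (fully open) to 255 (shut), set as the call begins (left out, the last holds). The fingers move at their own pace and stop on an object; the grip force is fixed at half the most. Time passes only in rows, so rows that repeat a pose let the fingers close. It gives the time, the measured TCP pose, the force, the opening and the grip force at its end, in the units of the state.
- bot.get_state(): the state, without advancing time (a new reading comes with each control period).
- bot.read_camera(name): name is "scene" or "top" or "wrist"; returns a dict with "image" (420x560x3 uint8, blue, green, red), "fx", "fy", "cx", "cy" (pixels), "distortion" ([k1, k2, p1, p2, k3] as OpenCV has them; the pictures are not rectified), "R" (3x3) and "t" (3): a world point X has camera coordinates R X + t. Camera axes: x right, y down, z forward; pixel columns grow to the right and rows downward; lengths in mm; the calibration is good to about 2 mm. A picture is of the moment at which its call begins. There is no depth.
- bot.finish_job(): hands the job in; it is judged then, once.
The state is a dict: "time": time; "joint_positions": joint angles; "qd": joint speeds; "joint_efforts": joint torques, N m; "tool_pos": TCP position; "eef_rot": TCP orientation; "wrist_force": force on the tool from outside, world axes, zero at the start; "moment": the same for the moment, N m; "opening": opening from 0.0 (shut) to 1.0 (fully open); "grip_force": force on a finger pad.
Only numpy, scipy, OpenCV 4.12 (cv2) and the standard library are available. Lean on these libraries where they do the work, as an engineer would, in place of code of your own. Each camera call takes 0.05 s, during which the arm holds its last target. There are 200 camera calls.

### The job

The black and aluminium equipment case on the desk is about to be carried out, but one of its two top latches is still open. Swing its wire bail over behind the keeper hook on the lid, draw it back by feel until it bites under the hook, without hauling on it (10 N is plenty), then press the lever down past centre until it snaps flat with the bail held tight in the hook. Do not ram the lever when it is flat, do not knock the other things on the desk, and let go of everything at the end.

Things in the scene. Friction and masses are not known exactly. Their poses are not given: they have to be found in the camera images.
- case: Case with black panels and aluminium edges, standing firm (it does not move): 150 mm thick (x), 340 wide (y), 220 high. Origin: centre of its underside; x is level, from the lid shell (-x) to the body shell (+x); z up. On its top two draw latches, each working in a plane of constant y: the open one at y = -115 mm, an identical fastened one at y = +115 mm.
- handle_mid (a point): Middle of the case's black carrying handle, a bar along the case's y, 132 mm long over its feet, rising 32 mm above the case's top (the point is 26 mm above the top).
- keeper: Steel keeper of the open latch on the lid, 18 mm wide. Origin on the case's top; axes as the case's. Its hook: a level saddle 6 mm above the case's top, running back about 25 mm to -x, and at its +x end a lip leaning 25 degrees back to -x over the saddle, its edge 13 mm above the case's top. The cross wire must lie on the saddle, under and against the lip.
- wire_seat (a point): Nominal centre of the cross wire when seated under the lip, 8 mm above the keeper's origin. The hook is adjusted in slots: the true seat stands anywhere up to 4 mm to either side of this point along x. That is not measured and has to be felt.
- bail_wire: Cross wire of the open latch's U-shaped steel wire bail; origin at its middle, along the case's y. Wire 4.5 mm thick; bail 39 mm wide outside, 30 inside: its legs pass outside keeper and lever. The wire's centre is 56 mm from the bail pivot when slack (legs sprung, 12 N per mm). Pushing it along the saddle turns the lever along and takes 2 to 4 N; when it bites the force rises at once.
- lever (a joint): Lever angle, rad: 0 is shut, flat, pointing to the case's +x; it grows as the handle is lifted; 1.57 upright, more leans towards the lid, stop at 2.2. It starts at 1.85 to 2.1 and stays where left (light friction). With the bail hooked the spring resists from 1.6 to 0.9 rad on down, up to about 10 N at the tip; dead centre is near 0.37 rad, past it the lever snaps shut.
- bail (a joint): Angle of the bail against the lever, rad: 0 when latched; it grows as the bail swings up and away from the lid. (bail minus lever) is the bail's slope: 0 lies level pointing to the lid (-x), 1.57 stands straight up, negative points down towards the lid.
- lever_pivot (a point): Axis of the lever (fixed on the case, parallel to its y), at the middle of the open latch; 13 mm above the case's top and 42 mm to +x of the keeper's origin.
- bail_pivot (a point): Axis of the bail on the lever: 20 mm from the lever's pivot, 0.26 rad below the lever's line. It is a little stiff (about 0.2 N at the wire): the bail stays where it is put and else turns along with the lever, so a bail not drawn close under the lip (within about 1.5 mm) lifts off again as the lever comes down.
- lever_tip (a point): Middle of the free end of the lever's handle, on its upper side, 52 mm from the lever's pivot. The lever is a steel plate 23 mm wide and 3 mm thick; its upper face lies 3 mm from the line through the pivot.
- pen_pot_center (a point): Bystander: white pot of pens, 82 mm across, 100 mm high, the pens up to 165 mm; the point is on its axis 50 mm up.
- tea_flask_center (a point): Bystander: cream tea flask with a brown lid, 68 mm across, 168 mm high; the point is on its axis 85 mm up.
- stapler_center (a point): Bystander: red and black stapler, 140 by 38 mm, 45 mm high; the point is at its middle, 20 mm up.

How it is judged (in metres and radians):
On the way:
1. the bail pulls on the keeper from under its hook while the lever is still standing up (z of bail_wire in the frame of keeper below 0.0135 m and x of bail_wire in the frame of keeper between -0.0055 and 0.0055 m and value of joint lever above 0.5 rad and contact force between bail_wire and keeper above 4 N), for 0.05 s.
At the end, for the whole second after the job is handed in: lever shut (below 0.08 rad), cross wire under the hook (below 11.5 mm over the case's top, within 5.5 mm of the keeper's origin along x) and pulling on the keeper with over 8 N; bystanders upright and within 20 mm of where they stood; all released (value of joint lever below 0.08 rad and z of bail_wire in the frame of keeper below 0.0115 m and x of bail_wire in the frame of keeper between -0.0055 and 0.0055 m and contact force between bail_wire and keeper above 8 N and angle between each of pen_pot_center, tea_flask_center's own z axis and vertical below 0.2 rad and distance of each of pen_pot_center, tea_flask_center, stapler_center from where it was at the start of the episode below 0.02 m); the robot touches nothing.
It fails at once if the fingers haul or press the bail against the keeper with over 14 N (contact force between the fingers and bail_wire above 2 N and contact force between bail_wire and keeper above 14 N).
It fails at once if the lever is rammed down flat with over 40 N (value of joint lever below 0.25 rad and contact force between the fingers and case above 40 N).
It fails at once if a bystander is pushed more than 20 mm (distance of any of pen_pot_center, tea_flask_center, stapler_center from where it was at the start of the episode above 0.02 m).
It also fails if it takes over 51 s, if anything falls off the work surface, if the arm or the gripper's body presses on something with over 40 N, if the wrist force passes 120 N, or if a joint passes its speed limit or range.

## Working session

There is one attempt and no reset: what is moved stays moved. The work goes in short steps, Python scripts to look and compute and a tool call to move; the robot and the scene stay as the last step left them, time stands still between calls to the robot, and variables do not carry over. Pictures are saved under pics/ and viewed, at most 10 in all, crops included, and the job is handed in when it is done.

Besides the shell and the picture viewer there is one more tool, called as name([rows], argument=value, ...), one row to a line, values as JSON. carry_out: Moves the arm, as the interface text tells. Its arguments: {"type":"object","properties":{"moves":{"type":"array","items":{"type":"array","items":{"type":"number"}}},"gripper":{"type":"number"}},"required":["moves"]}

```bash
mkdir -p pics; ls; python3 - <<'E'
from station import bot
import cv2,numpy as np
s=bot.get_state()
print(s, bot.grip_depth)
for n in ("scene","top"):
    c=bot.read_camera(n); cv2.imwrite(f"pics/{n}0.png",c["image"])
    print(n,c["fx"],c["fy"],c["cx"],c["cy"],c["distortion"],np.round(c["R"],4).tolist(),np.round(c["t"],1), (-np.array(c["R"]).T@np.array(c["t"])).round(1))
E
```

```text
pics
{'time': 0.0, 'joint_positions': array([ 1.20081306e+00,  3.26888385e-01, -1.93562299e-01,  1.05200501e+00,
       -5.05964358e-06,  1.43660728e+00]), 'qd': array([ 1.86613823e-04, -2.00011743e-04,  3.76837631e-04,  9.94045014e-04,
        2.75934649e-05, -2.43995174e-04]), 'joint_efforts': array([ 5.23989384e-04, -4.43395579e+01,  2.62441546e+01,  1.55094283e-02,
       -1.57665713e-04, -5.47836848e-06]), 'tool_pos': array([128.26569808, 534.25040468, 230.54024584]), 'eef_rot': array([ 1.17624138e-01,  9.93057840e-01, -8.04090620e-04, -2.04493439e-04]), 'wrist_force': array([ 0.111124  ,  0.46432243, -0.22452074]), 'moment': array([ 0.06654967, -0.02225851,  0.01161224]), 'grip_force': 0.0, 'opening': 0.999119274131675} 18.700000000000003
scene 429.7545384347074 429.7545384347074 280.86912520657273 208.87228226975313 [-0.09626121  0.          0.          0.          0.        ] [[0.756, 0.6545, -0.0023], [0.5647, -0.654, -0.5034], [-0.3309, 0.3793, -0.8641]] [-438.6 -202.2 1100.9] [ 810.2 -262.7  848.4]
top 386.37795273779506 386.37795273779506 280.65321694483384 206.13533235480733 [0.02795807 0.         0.         0.         0.        ] [[0.0175, -0.9994, -0.0297], [-0.9914, -0.0135, -0.1304], [0.13, 0.0317, -0.991]] [ 36.3 545.2 751.1] [442.2  19.9 816.5]
```

View pics/scene0.png

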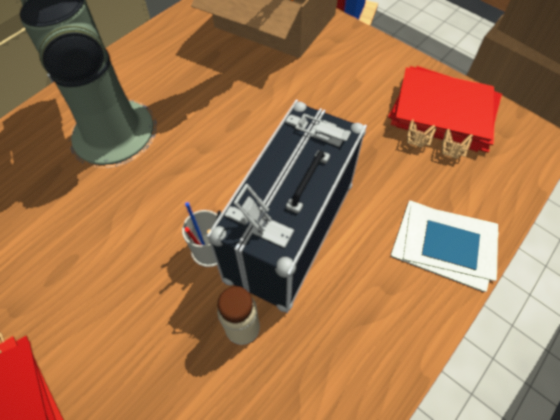

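View pics/top0.png

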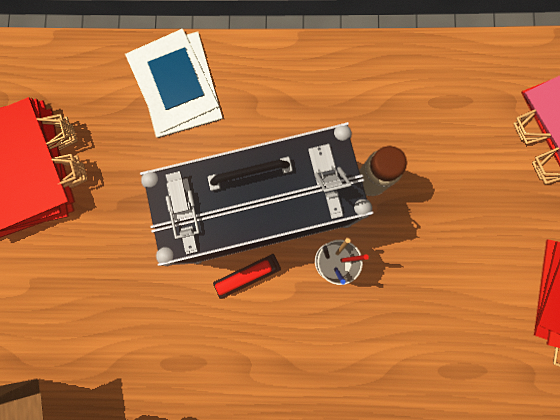

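The scene view shows the case with its open latch at about (255,220), next to the flask. The top view shows the case with corner balls at (342,132), (362,208), (149,180) and (165,255). The open latch is near (328,180), the flask at (388,165), the pen pot at (339,262) and the stapler at (246,277). Next I'll measure the case pose and zoom in on the latch.

```bash
cat > h.py <<'E'
import numpy as np, cv2
from station import bot
def ray(c,uv):
    K=np.array([[c["fx"],0,c["cx"]],[0,c["fy"],c["cy"]],[0,0,1]])
    p=cv2.undistortPoints(np.array(uv,float).reshape(-1,1,2),K,np.array(c["distortion"],float)).reshape(-1,2)
    R=np.array(c["R"]);t=np.array(c["t"])
    d=np.c_[p,np.ones(len(p))]@R
    return -R.T@t,d
def onplane(c,uv,z):
    o,d=ray(c,uv); return o+d*((z-o[2])/d[:,2])[:,None]
def proj(c,X):
    K=np.array([[c["fx"],0,c["cx"]],[0,c["fy"],c["cy"]],[0,0,1]])
    return cv2.projectPoints(np.array(X,float).reshape(-1,1,3),cv2.Rodrigues(np.array(c["R"]))[0],np.array(c["t"],float),K,np.array(c["distortion"],float))[0].reshape(-1,2)
def tri(cs,uvs):
    A=np.zeros((3,3));b=np.zeros(3)
    for c,uv in zip(cs,uvs):
        o,d=ray(c,[uv]);d=d[0]/np.linalg.norm(d[0]);P=np.eye(3)-np.outer(d,d);A+=P;b+=P@o
    X=np.linalg.solve(A,b)
    return X,[np.linalg.norm(proj(c,X)[0]-uv) for c,uv in zip(cs,uvs)]
E
python3 - <<'E'
from h import *
c=bot.read_camera("top"); s=bot.read_camera("scene")
g=c["image"].astype(int)
# corner balls: light low-saturation blobs
for (u,v) in [(342,132),(362,208),(149,180),(165,255)]:
    w=g[v-12:v+13,u-12:u+13]; m=((w.min(2)>115)&(w.max(2)-w.min(2)<30)).astype(np.uint8)
    m=cv2.morphologyEx(m,cv2.MORPH_OPEN,np.ones((7,7),np.uint8))
    ys,xs=np.nonzero(m); p=(u-12+xs.mean(),v-12+ys.mean()); print(p,len(xs),onplane(c,[p],212).round(1))
a=cv2.resize(c["image"][125:225,285:385],None,fx=4,fy=6,interpolation=cv2.INTER_CUBIC)
b=cv2.resize(s["image"][175:275,205:305],None,fx=4,fy=6,interpolation=cv2.INTER_CUBIC)
a=cv2.resize(a,(400,400));b=cv2.resize(b,(400,400))
cv2.imwrite("pics/z0.png",np.hstack([a,b]))
E
```

```text
(np.float64(341.3529411764706), np.float64(131.77540106951872)) 187 [[643.5 -56.4 212. ]]
(np.float64(361.7248322147651), np.float64(209.2281879194631)) 149 [[518.4 -87.8 212. ]]
(np.float64(148.39896373056996), np.float64(178.50259067357513)) 193 [[563.3 252.3 212. ]]
(np.float64(163.6766169154229), np.float64(255.5771144278607)) 201 [[441.1 220.6 212. ]]
```

View pics/z0.png

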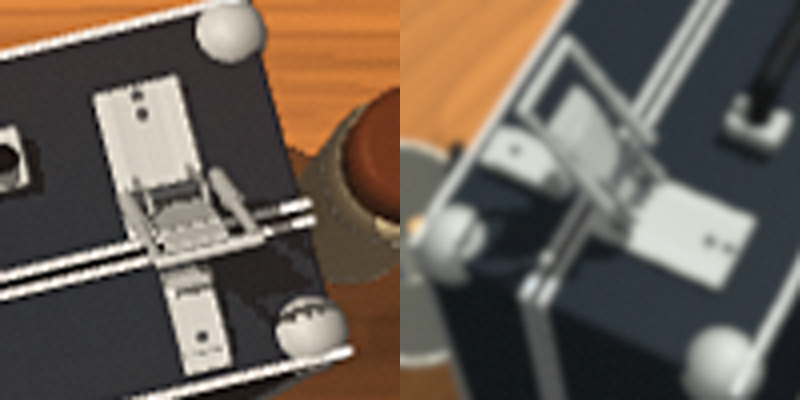

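The zoom puts the cross wire's ends at top-view (323.8,190.8) and (350.5,185.0), and scene-view (235.5,202.5) and (247,185). The keeper plate is below it at top-view (334,205). I'll triangulate and check against the latch geometry.

```bash
cat >> h.py <<'E'
YAW=np.deg2rad(14.3); EX=np.array([np.cos(YAW),np.sin(YAW),0]);EY=np.array([-np.sin(YAW),np.cos(YAW),0]);C0=np.array([541.6,82.2,0])
RC=np.c_[EX,EY,[0,0,1]]
def tocase(X): return (np.asarray(X)-C0)@RC
def fromcase(p): return C0+np.asarray(p)@RC.T
E
python3 - <<'E'
from h import *
c=bot.read_camera("top"); s=bot.read_camera("scene"); w=bot.read_camera("wrist")
z=lambda u,v:(285+u/4,125+v/4); q=lambda u,v:(205+(u-400)/4,175+v/4)
for n,a,b in [("wireR+",z(155,263),q(568,40)),("wireR-",z(262,240),q(522,110))]:
    X,e=tri([c,s],[a,b]); print(n,X.round(1),tocase(X).round(1),np.round(e,1))
# keeper features in top view at z=226, levers baseplate
for n,p,h in [("keeper plate -x end mid",z(207,368),222),("keeper hook edge?",z(196,290),230),("plate top",z(192,268),226),("base +x end",z(138,85),223),
 ("seam",z(140,253),220)]:
    print(n,tocase(onplane(c,[p],h)[0]).round(1))
for n,p,h in [("keeper -x end",q(500,148),222),("base +x end R",q(742,250),223)]:
    print(n,tocase(onplane(s,[p],h)[0]).round(1))
# stowed latch for comparison
i=cv2.resize(c["image"][160:260,145:225],(400,500),interpolation=cv2.INTER_CUBIC)
j=cv2.resize(w["image"],(533,400))[:, :400]
cv2.imwrite("pics/z1.png",np.hstack([i,np.vstack([cv2.resize(w["image"],(400,300)),np.zeros((200,400,3),np.uint8)])]))
E
```

```text
wireR+ [532.  -22.1 296.8] [-35.1 -98.7 296.8] [0.4 0.3]
wireR- [540.6 -57.5 298.2] [ -35.5 -135.1  298.2] [0.2 0.2]
keeper plate -x end mid [ -68.1 -116.8  222. ]
keeper hook edge? [ -38.6 -119.1  230. ]
plate top [ -29.5 -120.3  226. ]
base +x end [  46.7 -118.1  223. ]
seam [ -18.1 -103.   220. ]
keeper -x end [ -63.4 -118.5  222. ]
base +x end R [  48.7 -116.5  223. ]
```

View pics/z1.png

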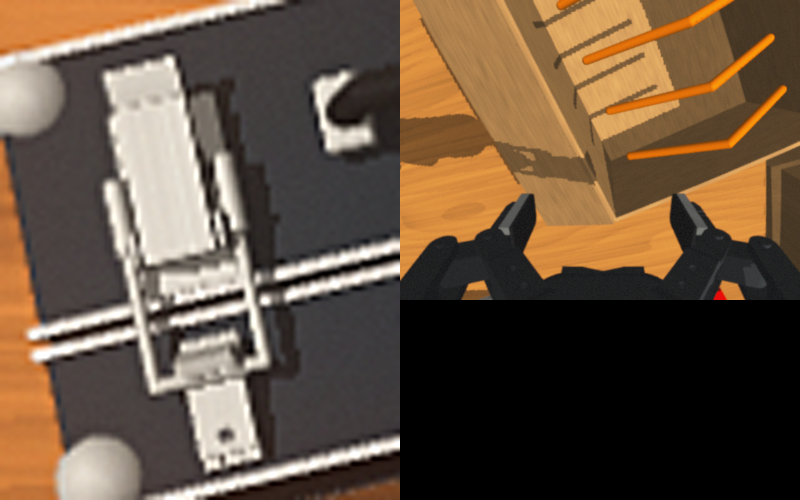

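The wire is at case (-35, -117, 77 above the top), and its ends are 36 mm apart, which fits the given size. The right half shows the wrist view of a wooden rack beside the start pose. The left half shows the fastened latch, with lever tip at crop (147,112) and wire at crop (210,374), which I can use to locate the keeper. The start height is safe, so I can move at the same time.

```bash
python3 - <<'E'
from h import *
c=bot.read_camera("top")
z=lambda u,v:(145+u/5,160+v/5)
for n,p,h in [("wire mid",z(210,374),228),("lip edge",z(205,345),233),("lip low",z(208,370),228),("keeper end",z(232,467),222),("lever tip",z(147,112),235.5),("base end",z(140,65),223)]:
    print(n,tocase(onplane(c,[p],h)[0]).round(1))
s=bot.get_state()
g=fromcase([-15,-115,330]); R=cv2.Rodrigues(np.zeros(3))[0]
from scipy.spatial.transform import Rotation as Ro
T=Ro.from_quat(s["eef_rot"]).as_matrix()
print("goal",g,"d tool mm",T.T@(g-s["tool_pos"]))
Rg=np.c_[-EX,EY,[0,0,-1]]
print("rotvec deg",np.rad2deg(Ro.from_matrix(T.T@Rg).as_rotvec()))
E
```

```text
wire mid [-41.8 112.9 228. ]
lip edge [-33.4 111.4 233. ]
lip low [-40.5 113.3 228. ]
keeper end [-70.6 113.5 222. ]
lever tip [ 40.8 113.9 235.5]
base end [ 59.4 116.4 223. ]
goal [555.46965049 -32.9417943  330.        ] d tool mm [-547.800223   -452.22023754  -98.71991674]
rotvec deg [-1.39219971e-02 -3.23868316e-03 -2.78109595e+01]
```

carry_out([
  [0,0,-0.049,0,0,0],
  [-0.02,-0.016,-0.09,0,0,0],
  [-0.058,-0.048,-0.099,0,0,0],
  [-0.096,-0.079,-0.099,0,0,0],
  [-0.134,-0.11,-0.099,0,0,0],
], gripper=255)

```text
time: 0.9
tool_pos: [233.9, 395.4, 331.0]
eef_rot: [0.117, 0.993, 0.001, 0.001]
wrist_force: [0.6, 0.2, -0.1]
opening: 0.139
grip_force: 0.0
```

carry_out([
  [-0.038,-0.0315,0,0,0,0],
  [-0.076,-0.063,0,0,0,0],
  [-0.114,-0.0945,0,0,0,0],
  [-0.152,-0.126,0,0,0,0],
  [-0.19,-0.157,0,0,0,0],
])

```text
time: 1.4
tool_pos: [382.0, 197.7, 330.6]
eef_rot: [0.118, 0.993, 0.0, 0.0]
wrist_force: [0.1, 1.2, -0.4]
opening: -0.0
grip_force: 0.0
```

carry_out([
  [-0.038,-0.0315,0,0,0,-6],
  [-0.076,-0.063,0,0,0,-12],
  [-0.114,-0.0945,0,0,0,-18],
  [-0.152,-0.126,0,0,0,-24],
  [-0.19,-0.157,0,0,0,-27.8],
])

```text
time: 1.9
tool_pos: [530.1, 0.5, 330.4]
eef_rot: [-0.126, 0.992, 0.0, 0.0]
wrist_force: [0.9, 0.3, 0.5]
opening: -0.001
grip_force: 0.0
```

```bash
python3 - <<'E'
from h import *
w=bot.read_camera("wrist"); s=bot.get_state()
np.savez("w1.npz",**{k:w[k] for k in w})
cv2.imwrite("pics/w1.png",w["image"])
print(s["time"],s["tool_pos"],tocase(s["tool_pos"]),s["wrist_force"])
C=-np.array(w["R"]).T@np.array(w["t"]); print("cam",C,tocase(C)-tocase(s["tool_pos"]),np.array(w["R"])[2])
print(proj(w,[fromcase([-35,-117,297]),fromcase([-36,-115,228]),s["tool_pos"]]))
E
```

```text
1.95 [534.38094831  -5.39102818 329.44638981] [-28.63027214 -83.0939856  329.44638981] [ 4.48703994 -5.25729098  0.53777829]
cam [454.02039957 -19.5536741  472.96410033] [-81.36879547   6.12514951 143.51771052] [ 0.29845918  0.07676753 -0.95133005]
[[214.51731946 239.54487526]
 [234.71187359 203.54988618]
 [270.93839556 277.65742419]]
```

View pics/w1.png

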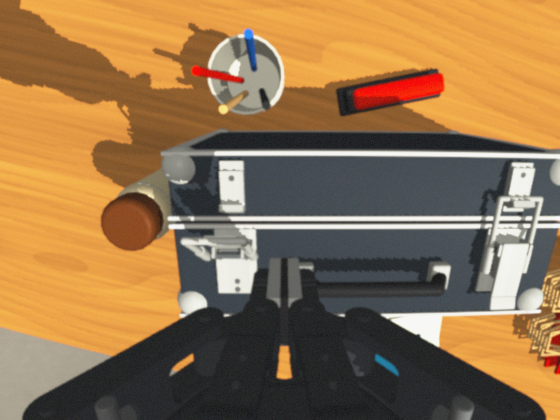

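The wrist view shows the case square in the image, so the yaw holds. The open latch's keeper is at (231,160–212), the bail and lever at (215,245), and the fastened latch at (515,230). I'll enlarge both latches to get the keeper's x.

```bash
python3 - <<'E'
from h import *
w=np.load("w1.npz"); i=w["image"]
a=cv2.resize(i[150:300,170:270],(400,600),interpolation=cv2.INTER_CUBIC);b=cv2.resize(i[150:300,460:560],(400,600),interpolation=cv2.INTER_CUBIC)
cv2.imwrite("pics/w1z.png",np.hstack([a,b]))
E
```

```text
(no output)
```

View pics/w1z.png

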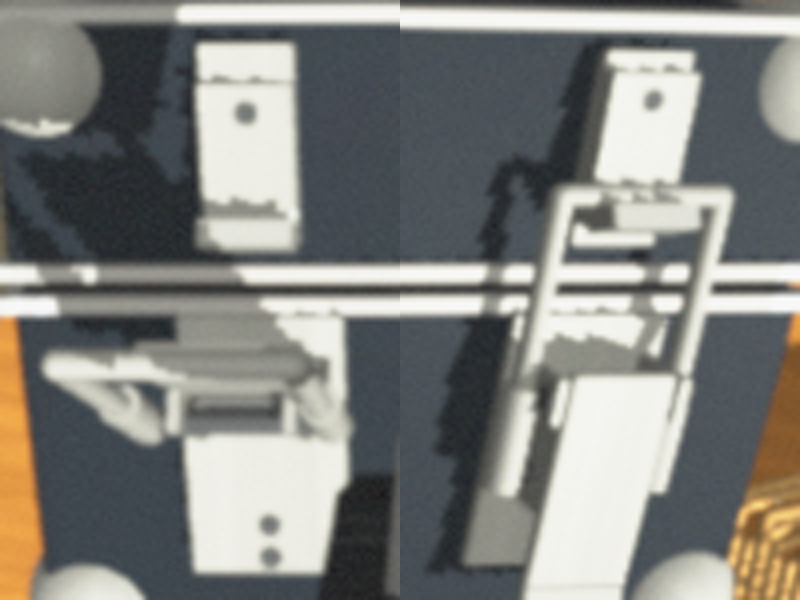

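The enlargement shows the open keeper at crop x≈245: its -x end at y=42, saddle start at y=80, lip edge at y≈208 and lip foot at y≈248. The bail cross wire runs from (50,362) to (310,362).

```bash
python3 - <<'E'
from h import *
w=np.load("w1.npz"); z=lambda u,v:(170+u/4,150+v/4); q=lambda u,v:(460+(u-400)/4,150+v/4)
top=bot.read_camera("top")
for n,p,h in [("-x end",z(245,42),221),("saddle start",z(246,82),226),("lip edge",z(248,208),233),("lip foot",z(248,250),226),("lip foot220",z(248,250),220),("wire",z(180,362),297.5),("base +x end",z(262,574),222),("seam1",z(100,275),220),("seam2",z(100,300),220),("edge -x",z(245,12),220),
 ("st -x end",q(650,52),221),("st saddle",q(650,70),226),("st wire",q(640,195),228),("st wire rear end",q(590,235),222),("ball",z(50,75),212),("ballst",q(800,90),212)]:
    print(n,tocase(onplane(w,[p],h)[0]).round(1))
for n,p in [("wire",(z(180,362),(337.1,187.9))),("plate end -x",(z(245,42),(285+207/4,125+368/4)))]:
    X,e=tri([w,top],p); print(n,tocase(X).round(1),np.round(e,1))
s=bot.get_state();print(s["time"],tocase(s["tool_pos"]),s["wrist_force"])
E
```

```text
-x end [ -68.5 -117.3  221. ]
saddle start [ -61.6 -116.7  226. ]
lip edge [ -38.7 -116.2  233. ]
lip foot [ -28.  -117.8  226. ]
lip foot220 [ -26.  -118.8  220. ]
wire [ -34.6 -116.6  297.5]
base +x end [  48.3 -119.   222. ]
seam1 [ -20.5 -149.4  220. ]
seam2 [ -15.1 -149.9  220. ]
edge -x [ -74.1 -117.3  220. ]
st -x end [-68.7 114.  221. ]
st saddle [-66. 111. 226.]
st wire [-41. 113. 228.]
st wire rear end [-30.6 108.4 222. ]
ball [ -60.4 -158.6  212. ]
ballst [-59.9 157.5 212. ]
wire [ -35.5 -116.4  299.5] [0.3 0.1]
plate end -x [ -67.7 -117.7  217.1] [0.3 0.2]
2.0 [-30.04479502 -79.44010951 329.29310822] [ 0.0465323   1.73310381 -0.23612009]
```

```bash
sed -i 's/C0=np.array(.*)/C0=np.array([542.1,80.3,0])/' h.py; cat > st.py <<'E'
from h import *
s=bot.get_state(); print(s["time"],"case",tocase(s["tool_pos"]).round(2),"F case",(s["wrist_force"]@RC).round(2))
E
python3 st.py
```

```text
2.0 case [-30.06 -77.48 329.29] F case [ 0.47  1.67 -0.24]
```

carry_out([
  [0.007,-0.019,0,0,0,0],
  [0.014,-0.038,0.01,0,0,0],
  [0.014,-0.038,0.018,0,0,0],
  [0.014,-0.038,0.018,0,0,0],
])

```text
time: 2.4
tool_pos: [524.1, -37.3, 311.2]
eef_rot: [-0.124, 0.992, 0.001, -0.001]
wrist_force: [-0.6, -0.5, -0.0]
opening: 0.004
grip_force: 0.0
```

```bash
python3 st.py
```

```text
2.4 case [ -46.51 -109.5   311.16] F case [-0.71 -0.37 -0.03]
```

carry_out([
  [-0.005,0,0,0,0,0],
  [-0.005,0,0,0,0,0],
  [-0.005,0,0.006,0,0,0],
  [-0.005,0,0.012,0,0,0],
  [-0.004,0,0.018,0,0,0],
])

```text
time: 2.9
tool_pos: [527.5, -36.9, 294.4]
eef_rot: [-0.125, 0.992, -0.0, -0.001]
wrist_force: [-5.7, -0.1, 4.5]
opening: 0.001
grip_force: 2.3
```

```bash
python3 st.py
```

```text
2.9 case [ -43.12 -109.91  294.38] F case [-5.51  1.29  4.49]
```

carry_out([
  [0.003,-0.001,0.002,0,0,0],
  [0.006,-0.002,0.005,0,0,0],
  [0.009,-0.003,0.009,0,0,0],
  [0.011,-0.004,0.013,0,0,0],
  [0.0125,-0.005,0.018,0,0,0],
])

```text
time: 3.4
tool_pos: [517.9, -45.0, 276.0]
eef_rot: [-0.124, 0.992, -0.0, 0.0]
wrist_force: [0.0, -1.3, -0.6]
opening: 0.002
grip_force: 0.1
```

```bash
python3 - <<'E'
exec(open("st.py").read())
w=bot.read_camera("wrist"); sc=bot.read_camera("scene")
np.savez("w2.npz",**w)
p=proj(w,[fromcase([-45,-115,260])])[0]; print(p,proj(sc,[fromcase([-45,-115,260])])); 
a=cv2.resize(w["image"][150:350,150:350],(400,400),interpolation=cv2.INTER_CUBIC)
b=cv2.resize(sc["image"][160:280,185:305],(400,400),interpolation=cv2.INTER_CUBIC)
cv2.imwrite("pics/a2.png",np.hstack([a,b]))
E
```

```text
3.4 case [ -54.37 -115.42  275.97] F case [-0.28 -1.25 -0.62]
[285.33943768 274.80794853] [[237.97643501 203.89701688]]
```

View pics/a2.png

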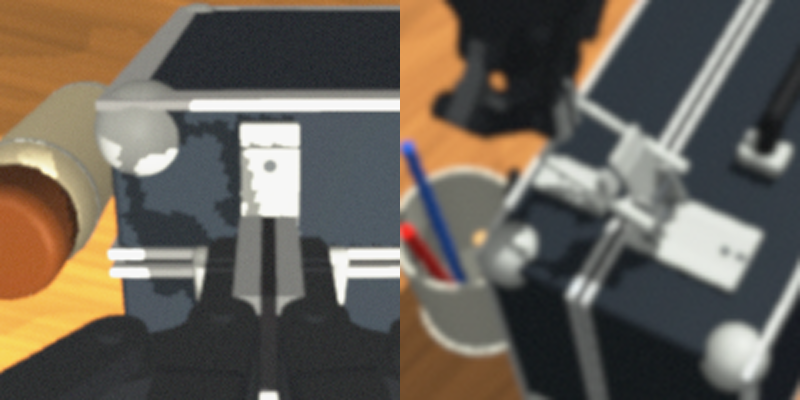

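The scene crop shows one bail leg running from (580,95) beside the fingertips to (690,165). The wrist crop shows the fingertips just behind the keeper. I'll intersect those rays with the leg's own plane to find the wire.

```bash
python3 - <<'E'
from h import *
sc=bot.read_camera("scene")
f=lambda u,v:(185+(u-400)*.3,160+v*.3)
o,d=ray(sc,[f(580,95),f(690,165),f(630,125),f(665,150)])
o=tocase(o); d=d@RC
for y in(-98,):
    for k in d: print((o+k*((y-o[1])/k[1])).round(1))
E
```

```text
[-51.  -98.  277.6]
[  7.3 -98.  256.2]
[-24.5 -98.  269.6]
[ -6.  -98.  260.2]
```

carry_out([
  [0.001,0,0.008,0,0,0],
  [0.002,0,0.017,0,0,0],
  [0.002,0,0.026,0,0,0],
  [0.002,0,0.034,0,0,0],
  [0.001,0,0.038,0,0,0],
])

```text
time: 4.05
tool_pos: [516.5, -44.8, 237.0]
eef_rot: [-0.124, 0.992, 0.0, -0.001]
wrist_force: [0.2, 0.8, 1.0]
opening: -0.0
grip_force: 0.0
```

```bash
python3 st.py
```

```text
4.05 case [ -55.77 -114.94  237.  ] F case [0.43 0.71 0.97]
```

carry_out([
  [0,0,0.001,0,0,0],
  [0,0,0.002,0,0,0],
  [0,0,0.003,0,0,0],
  [0,0,0.004,0,0,0],
])

```text
time: 4.45
tool_pos: [517.3, -45.1, 234.5]
eef_rot: [-0.124, 0.992, -0.0, 0.0]
wrist_force: [-0.3, -0.7, -0.7]
opening: -0.003
grip_force: 0.0
```

carry_out([
  [0,0,0.0005,0,0,0],
  [0,0,0.001,0,0,0],
  [0,0,0.001,0,0,0],
])

```text
time: 4.75
tool_pos: [517.0, -45.0, 233.3]
eef_rot: [-0.124, 0.992, -0.0, 0.0]
wrist_force: [0.3, 0.1, 0.0]
opening: 0.001
grip_force: 0.0
```

```bash
python3 st.py
```

```text
4.75 case [ -55.23 -115.27  233.3 ] F case [0.28 0.03 0.01]
```

carry_out([
  [0,0,0.0005,0,0,0],
  [0,0,0.001,0,0,0],
  [0,0,0.0015,0,0,0],
  [0,0,0.0015,0,0,0],
])

```text
time: 5.15
tool_pos: [517.0, -45.0, 231.7]
eef_rot: [-0.124, 0.992, 0.0, -0.0]
wrist_force: [0.6, -0.5, 0.2]
opening: -0.004
grip_force: 0.0
```

carry_out([
  [0,0,0.0005,0,0,0],
  [0,0,0.001,0,0,0],
  [0,0,0.001,0,0,0],
])

```text
time: 5.45
tool_pos: [517.0, -45.0, 230.7]
eef_rot: [-0.124, 0.992, 0.0, -0.0]
wrist_force: [0.8, -0.3, 0.1]
opening: -0.002
grip_force: 0.0
```

carry_out([
  [0,0,0.0005,0,0,0],
  [0,0,0.001,0,0,0],
  [0,0,0.001,0,0,0],
])

```text
time: 5.75
tool_pos: [517.1, -45.1, 230.2]
eef_rot: [-0.124, 0.992, -0.0, 0.0]
wrist_force: [-1.3, -0.3, 4.5]
opening: -0.003
grip_force: 2.0
```

```bash
python3 - <<'E'
exec(open("st.py").read())
w=bot.read_camera("wrist"); sc=bot.read_camera("scene")
np.savez("w3.npz",**w)
a=cv2.resize(w["image"][150:350,150:350],(400,400),interpolation=cv2.INTER_CUBIC)
b=cv2.resize(sc["image"][160:260,195:295],(400,400),interpolation=cv2.INTER_CUBIC)
cv2.imwrite("pics/a3.png",np.hstack([a,b]))
E
```

```text
5.75 case [ -55.18 -115.3   230.21] F case [-1.29  0.04  4.55]
```

View pics/a3.png

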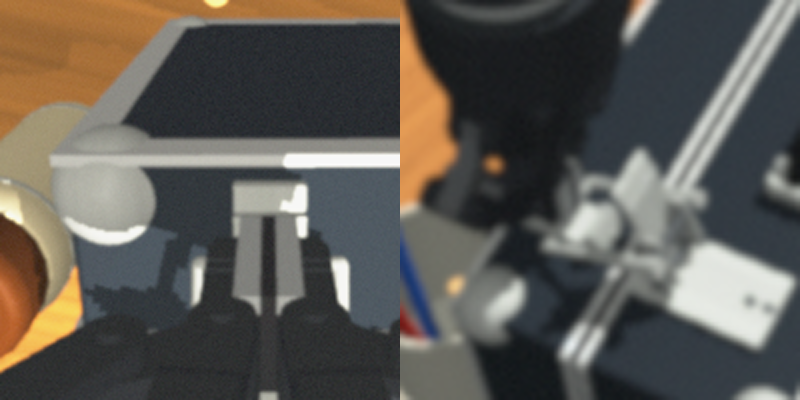

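The wrist and scene crops show the fingertips on the keeper with the bail lying over the hook. Contact came at z=230.2, exactly where a wire on the saddle should be. Next I'll lift, step behind the wire and go down.

carry_out([
  [0,0,-0.003,0,0,0],
  [0,0,-0.007,0,0,0],
  [0.006,0,-0.007,0,0,0],
  [0.0125,0,-0.007,0,0,0],
  [0.0125,0,-0.007,0,0,0],
])

```text
time: 6.35
tool_pos: [503.7, -48.2, 236.6]
eef_rot: [-0.124, 0.992, 0.0, -0.001]
wrist_force: [-1.4, 0.9, -0.5]
opening: -0.004
grip_force: 0.0
```

carry_out([
  [0,0,0.004,0,0,0],
  [0,0,0.007,0,0,0],
  [0,0,0.008,0,0,0],
  [0,0,0.008,0,0,0],
])

```text
time: 6.75
tool_pos: [504.8, -48.0, 228.4]
eef_rot: [-0.124, 0.992, 0.0, -0.0]
wrist_force: [-0.1, 0.2, -0.1]
opening: -0.001
grip_force: 0.0
```

```bash
python3 st.py
```

```text
6.75 case [ -67.84 -115.13  228.38] F case [-0.04  0.19 -0.14]
```

carry_out([
  [0,0,0.001,0,0,0],
  [-0.001,0,0.0013,0,0,0],
  [-0.002,0,0.0013,0,0,0],
  [-0.003,0,0.0013,0,0,0],
  [-0.003,0,0.0013,0,0,0],
])

```text
time: 7.25
tool_pos: [508.1, -47.3, 227.5]
eef_rot: [-0.124, 0.992, -0.0, 0.0]
wrist_force: [0.5, 0.8, 0.1]
opening: -0.002
grip_force: 0.0
```

carry_out([
  [-0.001,0,0,0,0,0],
  [-0.002,0,0,0,0,0],
  [-0.003,0,0,0,0,0],
  [-0.003,0,0,0,0,0],
])

```text
time: 7.65
tool_pos: [510.8, -46.6, 227.5]
eef_rot: [-0.124, 0.992, 0.0, -0.0]
wrist_force: [0.1, 0.2, -0.6]
opening: 0.001
grip_force: 0.0
```

```bash
python3 st.py
```

```text
7.65 case [ -61.66 -115.24  227.46] F case [ 0.12  0.18 -0.58]
```

carry_out([
  [-0.001,0,0,0,0,0],
  [-0.002,0,0,0,0,0],
  [-0.003,0,0,0,0,0],
  [-0.003,0,0,0,0,0],
])

```text
time: 8.05
tool_pos: [513.2, -45.9, 227.3]
eef_rot: [-0.124, 0.992, -0.0, -0.001]
wrist_force: [-3.6, -1.1, 2.0]
opening: 0.002
grip_force: 1.7
```

carry_out([
  [-0.0005,0,0,0,0,0],
  [-0.001,0,0,0,0,0],
  [-0.0015,0,0,0,0,0],
  [-0.0015,0,0,0,0,0],
])

```text
time: 8.45
tool_pos: [515.3, -45.4, 227.4]
eef_rot: [-0.124, 0.992, 0.0, 0.0]
wrist_force: [-3.0, -0.9, -0.2]
opening: -0.0
grip_force: 1.1
```

```bash
python3 st.py
```

```text
8.45 case [ -57.02 -115.22  227.44] F case [-3.15 -0.09 -0.16]
```

carry_out([
  [-0.0005,0,0,0,0,0],
  [-0.001,0,0,0,0,0],
  [-0.001,0,0,0,0,0],
])

```text
time: 8.75
tool_pos: [516.2, -45.2, 227.5]
eef_rot: [-0.124, 0.992, 0.0, 0.0]
wrist_force: [-2.3, -1.1, 0.1]
opening: -0.0
grip_force: 1.1
```

carry_out([
  [-0.0005,0,0,0,0,0],
  [-0.001,0,0,0,0,0],
  [-0.001,0,0,0,0,0],
])

```text
time: 9.05
tool_pos: [517.2, -45.0, 227.5]
eef_rot: [-0.124, 0.992, 0.0, 0.0]
wrist_force: [-3.0, -0.7, 0.4]
opening: 0.0
grip_force: 1.2
```

carry_out([
  [-0.0005,0,0,0,0,0],
  [-0.001,0,0,0,0,0],
  [-0.001,0,0,0,0,0],
])

```text
time: 9.35
tool_pos: [518.1, -44.7, 227.5]
eef_rot: [-0.124, 0.992, 0.0, 0.0]
wrist_force: [-2.6, -1.4, 0.5]
opening: -0.001
grip_force: 1.3
```

carry_out([
  [-0.0004,0,0,0,0,0],
  [-0.0008,0,0,0,0,0],
  [-0.0008,0,0,0,0,0],
])

```text
time: 9.65
tool_pos: [518.9, -44.5, 227.5]
eef_rot: [-0.124, 0.992, 0.0, 0.0]
wrist_force: [-2.8, -0.6, 1.3]
opening: 0.003
grip_force: 1.4
```

carry_out([
  [-0.0004,0,0,0,0,0],
  [-0.0008,0,0,0,0,0],
  [-0.0008,0,0,0,0,0],
])

```text
time: 9.95
tool_pos: [519.7, -44.4, 227.5]
eef_rot: [-0.124, 0.992, 0.0, 0.0]
wrist_force: [-3.9, -0.9, 0.6]
opening: 0.0
grip_force: 1.5
```

carry_out([
  [-0.0004,0,0,0,0,0],
  [-0.0008,0,0,0,0,0],
  [-0.0008,0,0,0,0,0],
])

```text
time: 10.25
tool_pos: [520.4, -44.2, 227.5]
eef_rot: [-0.124, 0.992, 0.0, 0.0]
wrist_force: [-3.1, -0.5, 2.0]
opening: 0.002
grip_force: 1.7
```

carry_out([
  [-0.0004,0,0,0,0,0],
  [-0.0007,0,0,0,0,0],
  [-0.0007,0,0,0,0,0],
])

```text
time: 10.55
tool_pos: [521.1, -44.0, 227.5]
eef_rot: [-0.124, 0.992, -0.0, 0.0]
wrist_force: [-3.8, -0.5, 1.4]
opening: 0.001
grip_force: 1.8
```

carry_out([
  [-0.0003,0,0,0,0,0],
  [-0.0005,0,0,0,0,0],
  [-0.0005,0,0,0,0,0],
])

```text
time: 10.85
tool_pos: [521.6, -43.9, 227.5]
eef_rot: [-0.124, 0.992, -0.0, 0.0]
wrist_force: [-3.8, -0.2, 0.2]
opening: -0.001
grip_force: 1.9
```

```bash
python3 st.py
```

```text
10.85 case [ -50.56 -115.27  227.51] F case [-3.73  0.7   0.17]
```

carry_out([
  [-0.0003,0,0,0,0,0],
  [-0.0006,0,0,0,0,0],
  [-0.0006,0,0,0,0,0],
])

```text
time: 11.15
tool_pos: [522.1, -43.8, 227.5]
eef_rot: [-0.124, 0.992, -0.0, -0.0]
wrist_force: [-4.1, -0.7, 1.0]
opening: 0.003
grip_force: 2.1
```

carry_out([
  [-0.0003,0,0,0,0,0],
  [-0.0005,0,0,0,0,0],
  [-0.0005,0,0,0,0,0],
])

```text
time: 11.45
tool_pos: [522.6, -43.6, 227.5]
eef_rot: [-0.124, 0.992, 0.0, 0.0]
wrist_force: [-3.9, -0.9, 1.7]
opening: -0.005
grip_force: 2.3
```

carry_out([
  [-0.0003,0,0,0,0,0],
  [-0.0005,0,0,0,0,0],
  [-0.0005,0,0,0,0,0],
])

```text
time: 11.75
tool_pos: [523.0, -43.5, 227.5]
eef_rot: [-0.124, 0.992, -0.0, -0.0]
wrist_force: [-5.3, -1.4, 2.3]
opening: 0.005
grip_force: 2.5
```

carry_out([
  [-0.0003,0,0,0,0,0],
  [-0.0005,0,0,0,0,0],
  [-0.0005,0,0,0,0,0],
])

```text
time: 12.05
tool_pos: [523.4, -43.4, 227.5]
eef_rot: [-0.124, 0.992, -0.0, -0.0]
wrist_force: [-4.8, -0.7, 2.5]
opening: -0.001
grip_force: 2.9
```

```bash
python3 st.py
```

```text
12.05 case [ -48.72 -115.24  227.5 ] F case [-4.83  0.53  2.5 ]
```

carry_out([
  [0,0,0.0003,0,0,0],
  [-0.0002,0,0.0006,0,0,0],
  [-0.0004,0,0.0006,0,0,0],
  [-0.0004,0,0.0006,0,0,0],
])

```text
time: 12.45
tool_pos: [523.4, -43.4, 227.3]
eef_rot: [-0.124, 0.992, -0.0, -0.0]
wrist_force: [-7.5, -1.5, 6.4]
opening: -0.001
grip_force: 4.7
```

```bash
python3 st.py
```

```text
12.45 case [ -48.66 -115.26  227.29] F case [-7.62  0.43  6.39]
```

carry_out([
  [0,0,-0.0004,0,0,0],
  [0,0,-0.0007,0,0,0],
  [0,0,-0.0007,0,0,0],
])

```text
time: 12.75
tool_pos: [523.4, -43.4, 227.5]
eef_rot: [-0.124, 0.992, -0.0, -0.001]
wrist_force: [-5.0, -1.7, 3.3]
opening: -0.002
grip_force: 3.1
```

```bash
python3 st.py
```

```text
12.75 case [ -48.69 -115.25  227.46] F case [-5.29 -0.44  3.27]
```

carry_out([
  [-0.0003,0,0,0,0,0],
  [-0.0005,0,0,0,0,0],
  [-0.0005,0,0,0,0,0],
])

```text
time: 13.05
tool_pos: [523.5, -43.4, 227.4]
eef_rot: [-0.124, 0.992, -0.0, -0.001]
wrist_force: [-6.7, -1.9, 3.8]
opening: 0.001
grip_force: 3.8
```

```bash
python3 - <<'E'
exec(open("st.py").read())
w=bot.read_camera("wrist"); sc=bot.read_camera("scene")
np.savez("w4.npz",**w); np.savez("s4.npz",**sc)
a=cv2.resize(w["image"][200:300,220:320],(400,400),interpolation=cv2.INTER_CUBIC)
b=cv2.resize(sc["image"][170:250,210:290],(400,400),interpolation=cv2.INTER_CUBIC)
cv2.imwrite("pics/a4.png",np.hstack([a,b]))
E
```

```text
13.05 case [ -48.61 -115.22  227.43] F case [-6.99 -0.23  3.84]
```

View pics/a4.png

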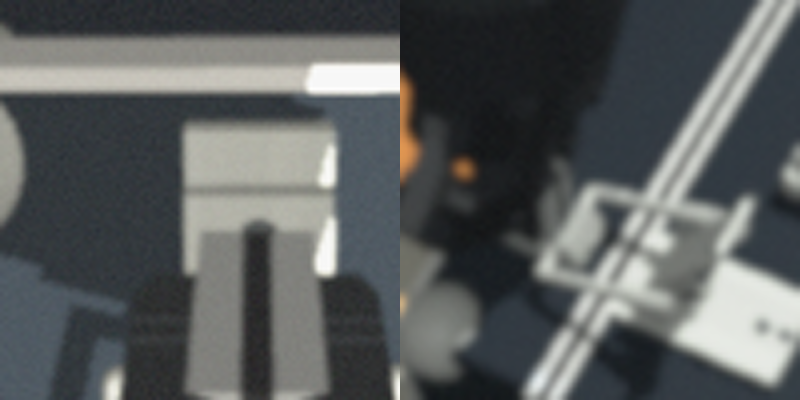

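The scene crop shows the cross wire at (540–600, 190–270) lying behind the keeper lip at (580,240), with the lever about upright. The wrist crop shows the fingertips on the saddle. The tip no longer advances while the force climbs, so the wire has bitten. I'll add a little more pull for the hold.

carry_out([
  [-0.0003,0,0,0,0,0],
  [-0.0005,0,0,0,0,0],
  [-0.0005,0,0,0,0,0],
])

```text
time: 13.45
tool_pos: [523.5, -43.3, 227.4]
eef_rot: [-0.124, 0.992, -0.0, -0.001]
wrist_force: [-8.9, -1.1, 4.1]
opening: 0.002
grip_force: 4.6
```

```bash
python3 st.py
```

```text
13.45 case [ -48.54 -115.23  227.42] F case [-8.88  1.16  4.08]
```

carry_out([
  [-0.0002,0,0,0,0,0],
  [-0.0002,0,0,0,0,0],
  [0.003,0,0,0,0,0],
  [0.009,0,0,0,0,0],
  [0.012,0,-0.01,0,0,0],
])

```text
time: 13.95
tool_pos: [512.9, -45.8, 237.0]
eef_rot: [-0.124, 0.992, 0.0, -0.0]
wrist_force: [0.0, -0.3, -0.6]
opening: -0.002
grip_force: 0.0
```

carry_out([
  [0,0,-0.02,0,0,0],
  [0,0,-0.04,0,0,0],
  [0,0,-0.06,0,0,0],
  [0,0,-0.07,0,0,0],
])

```text
time: 14.35
tool_pos: [514.5, -46.1, 310.2]
eef_rot: [-0.124, 0.992, -0.001, 0.002]
wrist_force: [-0.8, 1.0, 0.8]
opening: 0.003
grip_force: 0.0
```

```bash
python3 - <<'E'
exec(open("st.py").read())
t=bot.read_camera("top"); sc=bot.read_camera("scene"); np.savez("s5.npz",**sc)
a=cv2.resize(t["image"][130:230,285:385],(400,400),interpolation=cv2.INTER_CUBIC)
b=cv2.resize(sc["image"][170:250,210:290],(400,400),interpolation=cv2.INTER_CUBIC)
cv2.imwrite("pics/a5.png",np.hstack([a,b]))
E
```

```text
14.35 case [ -57.96 -115.71  310.22] F case [-0.5   1.18  0.75]
```

View pics/a5.png

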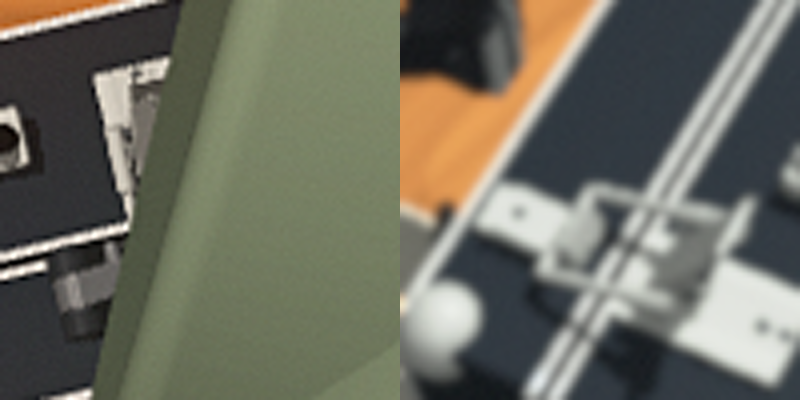

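The scene crop shows the wire still behind the lip at (590,230). The lever stands near upright, with its top edge from about (715,262) to (755,200). The arm hides the latch in the top crop. I'll work out the lever angle from the edge.

```bash
python3 - <<'E'
from h import *
sc=np.load("s5.npz")
f=lambda u,v:(210+(u-400)/5,170+v/5)
o,d=ray(sc,[f(735,231),f(755,200),f(715,262),f(568,228)])
o=tocase(o); d=d@RC
for k,y in zip(d,(-115,-103.5,-126.5,-115)): print((o+k*((y-o[1])/k[1])).round(1))
P=np.array([5.5,-115,233])
for th in (1.2,1.4,1.6):
  print(th,(P+[52*np.cos(th)-3*np.sin(th),0,52*np.sin(th)+3*np.cos(th)]).round(1),proj(sc,[fromcase(P+[52*np.cos(th),0,52*np.sin(th)])]))
print("want px",f(735,231))
for th in np.arange(1.5,-0.01,-0.15): print(round(th,2),"TCP x,z",(5.5+44*np.cos(th)-3*np.sin(th)-11).round(1),(233+44*np.sin(th)+3*np.cos(th)).round(1))
E
```

```text
[  25.  -115.   275.6]
[  26.1 -103.5  277.6]
[  24.  -126.5  273.9]
[ -37.6 -115.   227.8]
1.2 [  21.5 -115.   282.6] [[276.54766123 214.14251346]]
1.4 [  11.4 -115.   284.8] [[270.64048329 210.67571104]]
1.6 [   1.  -115.   284.9] [[264.57348963 207.79972087]]
want px (277.0, 216.2)
1.5 TCP x,z -5.4 277.1
1.35 TCP x,z 1.2 276.6
1.2 TCP x,z 7.6 275.1
1.05 TCP x,z 13.8 272.7
0.9 TCP x,z 19.5 269.3
0.75 TCP x,z 24.6 265.2
0.6 TCP x,z 29.1 260.3
0.45 TCP x,z 32.8 254.8
0.3 TCP x,z 35.6 248.9
0.15 TCP x,z 37.6 242.5
0.0 TCP x,z 38.5 236.0
```

carry_out([
  [-0.02,0,0,0,0,0],
  [-0.045,0,0,0,0,0],
  [-0.057,0,0.01,0,0,0],
  [-0.057,0,0.022,0,0,0],
  [-0.057,0,0.033,0,0,0],
])

```text
time: 14.95
tool_pos: [567.2, -31.7, 272.2]
eef_rot: [-0.125, 0.992, 0.0, -0.002]
wrist_force: [0.1, -0.1, -0.2]
opening: 0.002
grip_force: 0.0
```

```bash
python3 st.py
```

```text
14.95 case [  -3.35 -114.77  272.18] F case [ 0.07 -0.14 -0.2 ]
```

carry_out([
  [-0.005,0,0,0,0,0],
  [-0.01,0,0,0,0,0],
  [-0.014,0,0,0,0,0],
  [-0.017,0,0,0,0,0],
  [-0.02,0,0.0015,0,0,0],
])

```text
time: 15.45
tool_pos: [588.0, -27.1, 273.5]
eef_rot: [-0.124, 0.992, -0.0, -0.0]
wrist_force: [-1.9, 0.2, 0.6]
opening: 0.001
grip_force: 0.9
```

```bash
python3 st.py
```

```text
15.45 case [  17.9  -115.4   273.51] F case [-1.82  0.63  0.64]
```

carry_out([
  [-0.002,0,0.0035,0,0,0],
  [-0.0045,0,0.006,0,0,0],
  [-0.0065,0,0.008,0,0,0],
  [-0.009,0,0.0105,0,0,0],
  [-0.011,0,0.013,0,0,0],
])

```text
time: 15.95
tool_pos: [599.0, -24.2, 260.0]
eef_rot: [-0.124, 0.992, -0.0, 0.0]
wrist_force: [-0.1, -0.5, 3.8]
opening: 0.002
grip_force: 1.0
```

```bash
python3 st.py
```

```text
15.95 case [  29.3  -115.34  260.04] F case [-0.2  -0.43  3.75]
```

The force matches the spring with the bail hooked (about 4 N at 0.6 rad). Continuing past centre.

carry_out([
  [-0.002,0,0.0025,0,0,0],
  [-0.0035,0,0.005,0,0,0],
  [-0.005,0,0.008,0,0,0],
  [-0.006,0,0.011,0,0,0],
  [-0.0065,0,0.0135,0,0,0],
])

```text
time: 16.45
tool_pos: [604.7, -22.5, 245.9]
eef_rot: [-0.124, 0.992, 0.0, -0.0]
wrist_force: [-0.3, 0.0, 0.6]
opening: -0.004
grip_force: 0.0
```

```bash
python3 st.py
```

```text
16.45 case [  35.26 -115.07  245.92] F case [-0.32  0.09  0.65]
```

Past centre the force dropped to zero, so it has snapped. I'll follow down gently to confirm the lever is flat (contact expected at about z=236).

carry_out([
  [-0.001,0,0.003,0,0,0],
  [-0.001,0,0.006,0,0,0],
  [-0.001,0,0.007,0,0,0],
  [-0.001,0,0.008,0,0,0],
  [-0.001,0,0.008,0,0,0],
])

```text
time: 16.95
tool_pos: [605.7, -22.4, 238.5]
eef_rot: [-0.124, 0.992, 0.0, -0.0]
wrist_force: [-0.5, 0.8, -0.5]
opening: -0.0
grip_force: 0.0
```

carry_out([
  [0,0,0.0006,0,0,0],
  [0,0,0.0012,0,0,0],
  [0,0,0.0018,0,0,0],
  [0,0,0.0018,0,0,0],
])

```text
time: 17.35
tool_pos: [605.8, -22.4, 236.7]
eef_rot: [-0.124, 0.992, 0.0, -0.0]
wrist_force: [-0.7, -0.6, 0.1]
opening: -0.0
grip_force: 0.0
```

```bash
python3 st.py
```

```text
17.35 case [  36.32 -115.25  236.72] F case [-0.81 -0.44  0.07]
```

carry_out([
  [0,0,0.0005,0,0,0],
  [0,0,0.001,0,0,0],
  [0,0,0.0013,0,0,0],
  [0,0,0.0013,0,0,0],
])

```text
time: 17.75
tool_pos: [605.9, -22.4, 236.1]
eef_rot: [-0.124, 0.992, -0.0, 0.0]
wrist_force: [-1.9, -0.0, 4.5]
opening: -0.0
grip_force: 2.4
```

carry_out([
  [0,0,-0.02,0,0,0],
  [0,0,-0.06,0,0,0],
  [0,0,-0.1,0,0,0],
  [0,0,-0.12,0,0,0],
  [0.03,0,-0.12,0,0,0],
])

```text
time: 18.25
tool_pos: [580.4, -29.9, 358.1]
eef_rot: [-0.125, 0.992, -0.001, 0.003]
wrist_force: [0.7, -0.6, -0.7]
opening: 0.002
grip_force: 0.0
```

carry_out([
  [0,0.05,0,0,0,0],
  [0,0.1,0,0,0,0],
  [0,0.15,0,0,0,0],
  [0,0.2,0,0,0,0],
  [0,0.2,0,0,0,0],
])

```text
time: 18.75
tool_pos: [525.5, 169.2, 355.5]
eef_rot: [-0.128, 0.992, 0.001, -0.0]
wrist_force: [0.2, 0.3, 0.0]
opening: 0.003
grip_force: 0.0
```

```bash
python3 -c "
from station import bot
print(bot.get_state()['wrist_force']); print(bot.finish_job())"
```

```text
[0.19199689 0.31721028 0.00340185]
the job is handed in; nothing more can be done
None
```

I closed the open latch and handed the job in at 18.8 s; no verdict came back. The bail bit under the hook at about 9 N of push, the lever snapped past centre and felt flat at its expected height under 4.5 N, and the arm ended clear of everything. The wire's final hold in the hook and the desk items are judged from the forces felt and the path taken, not from a last look.

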